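Pack two fragile chocolate cups in a drawer gift box

TASK

Pull the gift box's drawer all the way open by its tab, lift the two dark chocolate cups out of the grey pocket tray and stand one in each of the drawer's two bays, then push the drawer fully shut without slamming it. The chocolate shells are thin: hold them with a light grip (they break above 35 N), never tip them over, and set them down gently. Leave the two ivory cups in the tray and the jars where they are.

Things in the scene. Friction and masses are not known exactly. Their poses are not given: they have to be found in the camera images.
- dark_1: hollow dark brown chocolate cup, upright cylinder 30 mm wide, 40 mm high (45 with a hazelnut-coloured bead on top), about 35 g; origin: centre of its underside, z up. Stands in one of the tray's corner pockets; which one varies. Breaks if gripped with more than 35 N (35 N by each finger, 70 N in all) or pressed or dropped on something with over 35 N; 20 N holds it well; one of the two to be packed.
- dark_2: hollow dark brown chocolate cup, upright cylinder 30 mm wide, 40 mm high (45 with a hazelnut-coloured bead on top), about 35 g; origin: centre of its underside, z up. Stands in one of the tray's corner pockets; which one varies. Breaks if gripped with more than 35 N (35 N by each finger, 70 N in all) or pressed or dropped on something with over 35 N; 20 N holds it well; one of the two to be packed.
- ivory_1: hollow ivory chocolate cup, upright cylinder 30 mm wide, 40 mm high (45 with an ivory bead on top), about 35 g; origin: centre of its underside, z up. Stands in one of the tray's corner pockets; which one varies. Breaks if gripped with more than 35 N (35 N by each finger, 70 N in all) or pressed or dropped on something with over 35 N; 20 N holds it well; a bystander that stays in its pocket.
- ivory_2: hollow ivory chocolate cup, upright cylinder 30 mm wide, 40 mm high (45 with an ivory bead on top), about 35 g; origin: centre of its underside, z up. Stands in one of the tray's corner pockets; which one varies. Breaks if gripped with more than 35 N (35 N by each finger, 70 N in all) or pressed or dropped on something with over 35 N; 20 N holds it well; a bystander that stays in its pocket.
- tray: fixed grey pocket tray, 156 (x) x 210 (y) x 14 mm; origin: centre of its underside. Six round pockets 34 mm across and 8 mm deep (floors 6 mm above the table) at x = -35 and +35 mm, y = -62, 0 and +62 mm in its frame; the two at y = 0 are empty, the corner ones hold cups, which stand 32 mm above the tray's top.
- drawer (a joint): drawer of the gift box, m: 0 = fully shut, 0.120 = fully open (end stop); it slides along the box's -x axis, towards the robot; it starts shut or up to 15 mm ajar, and stays where it is left (friction about 2 N).
- gift_box: fixed cardboard sleeve of the gift box, 140 (x) x 172 (y) x 58 mm high with a dark green band; origin: centre of its underside; open at its front (-x), where the drawer slides out. The drawer's front panel is dark green, 172 mm wide, its top 57.5 mm high, its outer face 75 mm before the origin when shut.
- pull_tab (a point): point on the upper edge of the drawer's gold pull tab, 25 mm in front of the front panel, 50 mm above the table; moves with the drawer; axes as the gift box's. The tab is an upright plate 10 mm thick along y, reaching 43 mm out from the panel, from 22 to 50 mm above the table, with free space on both its sides: pinch it from above across y.
- left_bay (a point): centre of the floor (6 mm above the table) of the drawer's bay on the +y side; axes as the gift box's; moves with the drawer. The bay is gold, 131 (x) x 75 (y) mm inside, with a rim and a divider 10 mm high (tops 16 mm above the table) and at its front the front panel. With the drawer fully open its centre lies 54 mm before the sleeve's front edge.
- right_bay (a point): the same for the bay on the -y side.
- jar_88: loose glass sauce jar with a black lid, 70 mm across, 116 mm high; origin: centre of its underside; a bystander left of the tray.
- jar_26: loose glass sauce jar with a black lid, 70 mm across, 116 mm high; origin: centre of its underside; a bystander right of the gift box.
Mind the look-alikes: they are no part of the job. Leave any red or yellow look-alike of the dark_2 alone.

How it is judged:
On the way, in this order (a step that is already met when the one before it is completed fails the run):
1. the drawer is pulled fully open (within 10 mm of its end stop) (value of joint drawer above 0.11 m), for 0.2 s.
2. one dark cup stands released in a bay of the drawer (((x of dark_1 in the frame of left_bay between -0.053 and 0.053 m and y of dark_1 in the frame of left_bay between -0.025 and 0.025 m and z of dark_1 in the frame of left_bay between -0.004 and 0.004 m and angle between dark_1's own z axis and vertical below 0.15 rad and linear speed of dark_1 below 0.03 m/s and contact force between dark_1 and the fingers below 0.2 N) or (x of dark_1 in the frame of right_bay between -0.053 and 0.053 m and y of dark_1 in the frame of right_bay between -0.025 and 0.025 m and z of dark_1 in the frame of right_bay between -0.004 and 0.004 m and angle between dark_1's own z axis and vertical below 0.15 rad and linear speed of dark_1 below 0.03 m/s and contact force between dark_1 and the fingers below 0.2 N) or (x of dark_2 in the frame of left_bay between -0.053 and 0.053 m and y of dark_2 in the frame of left_bay between -0.025 and 0.025 m and z of dark_2 in the frame of left_bay between -0.004 and 0.004 m and angle between dark_2's own z axis and vertical below 0.15 rad and linear speed of dark_2 below 0.03 m/s and contact force between dark_2 and the fingers below 0.2 N) or (x of dark_2 in the frame of right_bay between -0.053 and 0.053 m and y of dark_2 in the frame of right_bay between -0.025 and 0.025 m and z of dark_2 in the frame of right_bay between -0.004 and 0.004 m and angle between dark_2's own z axis and vertical below 0.15 rad and linear speed of dark_2 below 0.03 m/s and contact force between dark_2 and the fingers below 0.2 N))), for 0.2 s.
3. both dark cups stand released in the drawer, one in each bay (((x of dark_1 in the frame of left_bay between -0.053 and 0.053 m and y of dark_1 in the frame of left_bay between -0.025 and 0.025 m and z of dark_1 in the frame of left_bay between -0.004 and 0.004 m and angle between each of dark_1, dark_2's own z axis and vertical below 0.15 rad and linear speed of each of dark_1, dark_2 below 0.03 m/s and contact force between each of dark_1, dark_2 and the fingers below 0.2 N and x of dark_2 in the frame of right_bay between -0.053 and 0.053 m and y of dark_2 in the frame of right_bay between -0.025 and 0.025 m and z of dark_2 in the frame of right_bay between -0.004 and 0.004 m) or (x of dark_1 in the frame of right_bay between -0.053 and 0.053 m and y of dark_1 in the frame of right_bay between -0.025 and 0.025 m and z of dark_1 in the frame of right_bay between -0.004 and 0.004 m and angle between each of dark_1, dark_2's own z axis and vertical below 0.15 rad and linear speed of each of dark_1, dark_2 below 0.03 m/s and contact force between each of dark_1, dark_2 and the fingers below 0.2 N and x of dark_2 in the frame of left_bay between -0.053 and 0.053 m and y of dark_2 in the frame of left_bay between -0.025 and 0.025 m and z of dark_2 in the frame of left_bay between -0.004 and 0.004 m))), for 0.2 s.
4. the drawer is fully shut (value of joint drawer below 0.005 m), for 0.2 s.
At the end, for the whole second after the job is handed in: The drawer is shut to within 5 mm; one dark cup stands upright (within 0.15 rad), released and at rest, on the floor of each bay; the ivory cups are still in their pockets (within 12 mm) (value of joint drawer below 0.005 m and ((x of dark_1 in the frame of left_bay between -0.053 and 0.053 m and y of dark_1 in the frame of left_bay between -0.025 and 0.025 m and z of dark_1 in the frame of left_bay between -0.004 and 0.004 m and angle between each of dark_1, dark_2's own z axis and vertical below 0.15 rad and linear speed of each of dark_1, dark_2 below 0.03 m/s and contact force between each of dark_1, dark_2 and the fingers below 0.2 N and x of dark_2 in the frame of right_bay between -0.053 and 0.053 m and y of dark_2 in the frame of right_bay between -0.025 and 0.025 m and z of dark_2 in the frame of right_bay between -0.004 and 0.004 m) or (x of dark_1 in the frame of right_bay between -0.053 and 0.053 m and y of dark_1 in the frame of right_bay between -0.025 and 0.025 m and z of dark_1 in the frame of right_bay between -0.004 and 0.004 m and angle between each of dark_1, dark_2's own z axis and vertical below 0.15 rad and linear speed of each of dark_1, dark_2 below 0.03 m/s and contact force between each of dark_1, dark_2 and the fingers below 0.2 N and x of dark_2 in the frame of left_bay between -0.053 and 0.053 m and y of dark_2 in the frame of left_bay between -0.025 and 0.025 m and z of dark_2 in the frame of left_bay between -0.004 and 0.004 m)) and distance of each of ivory_1, ivory_2 from where it was at the start of the episode below 0.012 m); the robot touches nothing.
It fails at once if a chocolate cup is squeezed by the fingers with a grip of more than 35 N (70 N over both fingers) (contact force between any of dark_1, dark_2, ivory_1, ivory_2 and the fingers above 70 N).
It fails at once if a dark cup is pressed or dropped on the gift box, its drawer or the tray with more than 35 N (contact force between any of dark_1, dark_2 and gift_box above 35 N or contact force between any of dark_1, dark_2 and tray above 35 N).
It fails at once if a chocolate cup is tipped over (more than 0.6 rad) (angle between any of dark_1, dark_2, ivory_1, ivory_2's own z axis and vertical above 0.6 rad).
It fails at once if the drawer is slammed shut (faster than 0.5 m/s) (velocity of joint drawer below -0.5 m/s).
It fails at once if a bystander is disturbed: an ivory cup moved more than 12 mm, or a loose jar more than 30 mm (distance of any of ivory_1, ivory_2 from where it was at the start of the episode above 0.012 m or distance of any of jar_88, jar_26 from where it was at the start of the episode above 0.03 m).
It also fails if it takes over 72 s, if anything falls off the work surface, if the arm or the gripper's body presses on something with over 40 N, if the wrist force passes 120 N, or if a joint passes its speed limit or range.

ROBOT

A 6-joint arm with a two-finger parallel gripper is mounted at the origin on the work surface; the furniture and walls round the work are solid. World frame = base frame: x ahead of the robot, y to its left, z up, the work surface at z = 0. Lengths are in m, angles in rad, forces in N, time in s.
With the tool pointing down it reaches from about 0.3 to 0.75 m from the base axis. Payload 8.5 kg.
Tool frame: the origin (TCP) lies at the very end of the fingers, on their centre line; the grasp point (between the pads) lies manip.pinch_z behind it (manip.pinch_z is the distance from the TCP to the grasp point, in m); z points along the fingers, y is the line along which they close (so a half turn about z gives the same grasp; the last joint's range is limited). The gripper opens to 88 mm and grips with 3 to 60 N. Pads are 18 mm wide; open, the fingers measure 123 mm over their backs; the gripper's body (75 mm by 187 mm) begins 45 mm behind the grasp point.
Start: joints at [-1.462, 0.381, 1.297, -0, 1.464, -0.215], TCP at [0.175, -0.521, 0.239] pointing down, gripper open.
Joint ranges: [-3.11, 3.11], [-0.89, 2.33], [0.22, 2.48], [-1.42, 4.56], [0.17, 2.85], [-2.88, 2.88]. Speed limits (rad/s): [2.39, 2.39, 3.14, 3.14, 3.14, 3.14].

INTERFACE

Orientations are given as a unit quaternion [x, y, z, w].
In Python, from station import get_obs, get_image, manip gives the robot as it stands. The module is installed in compiled form; this text tells all that it offers.
- The arm moves only by the tool carry_out, never from a script. Its argument "motion" is a list that holds one entry, the list of rows, each a list of 5 numbers: the opening, from 0 (shut) to 1 (fully open), then the shift along the tool's x, y, z in mm, then the turn about the tool's z in rad. A call has 1 to 5 rows; each row is the pose to reach, as a shift and turn from the pose commanded when the call began, along the tool's axes at that moment; what a row does not reach only later rows make up. A row lasts 1/8 s, in which the tool goes at most 62.5 mm and 10.7 degrees, less where a joint would pass 70% of its speed; a pose out of reach is approached as far as the arm can. A call with a gripper value outside its range is refused whole. The fingers move at their own pace and stop on an object; the grip force is fixed at half the most. Time passes only in rows, so rows that repeat a pose let the fingers close. It gives the time, the measured TCP pose, the force, the opening and the grip force at its end, in the units of the state.
- get_obs(): the state, without advancing time (a new reading comes with each control period).
- get_image(name): name is "scene" or "top" or "wrist"; returns a dict with "color" (400x640x3 uint8, red, green, blue), "fx", "fy", "cx", "cy" (pixels), "rvec" (rotation vector, rad) and "tvec" (3), from world to camera coordinates, as OpenCV has them; the wrist camera has in their place "tool_from_camera" (4x4, takes a point from camera to tool coordinates, whose origin is the TCP and whose axes are the flange's). Camera axes: x right, y down, z forward; pixel columns grow to the right and rows downward; lengths in m; the calibration is good to about 2 mm. A picture is of the moment at which its call begins: read the wrist's pose just before it. There is no depth.
- manip.close_job(): hands the job in; it is judged then, once.
The state is a dict: "t": time; "q": joint angles; "qvel": joint speeds; "effort": joint torques, N m; "position": TCP position; "tool_rot": TCP orientation; "wrist_force": force on the tool from outside, world axes, zero at the start; "ft_torque": the same for the moment, N m; "opening": finger opening in m; "finger_force": force on a finger pad.
Only numpy, scipy, OpenCV 4.12 (cv2) and the standard library are available. Lean on these libraries where they do the work, as an engineer would, in place of code of your own. Each camera call takes 0.05 s, during which the arm holds its last target. There are 200 camera calls.

## Working session

There is one attempt and no reset: what is moved stays moved. The work goes in short steps, Python scripts to look and compute and a tool call to move; the robot and the scene stay as the last step left them, time stands still between calls to the robot, and variables do not carry over. Pictures are saved under pics/ and viewed, at most 10 in all, crops included, and the job is handed in when it is done.

Besides the shell and the picture viewer there is one more tool, called after "Emit:" by a JSON object that holds its "method" and its "body". carry_out: Moves the arm, as the interface text tells. Its arguments: {"type":"object","properties":{"motion":{"type":"array"}},"required":["motion"]}

```bash
mkdir -p pics; python3 - <<'E'
from station import get_obs,get_image,manip
import cv2
o=get_obs();print({k:o[k] for k in('t','position','tool_rot','opening')},manip.pinch_z)
for n in('scene','top'):
    i=get_image(n);cv2.imwrite(f'pics/{n}0.png',i['color'][:,:,::-1])
    print(n,i['fx'],i['fy'],i['cx'],i['cy'],i['rvec'],i['tvec'])
E
```

```text
{'t': 0.0, 'position': array([ 0.17493834, -0.52114108,  0.23816853]), 'tool_rot': array([ 9.86923237e-01,  1.61189377e-01,  2.06612040e-05, -7.13328236e-04]), 'opening': 0.08814710887694194} 0.0187
scene 457.2796561884452 457.2796561884452 326.5080244856123 200.7857516920969 [ 0.62280277 -2.65960202  1.17437841] [0.49535567 0.16985303 1.30088646]
top 468.0573794273448 468.0573794273448 325.4225094314453 196.76978947412434 [ 2.1430279  -1.71416461  0.40459369] [-0.04920929  0.50079765  1.63999368]
```

View pics/top0.png

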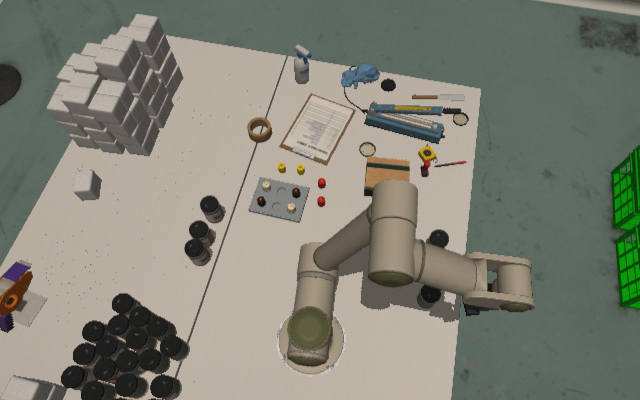

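View pics/scene0.png

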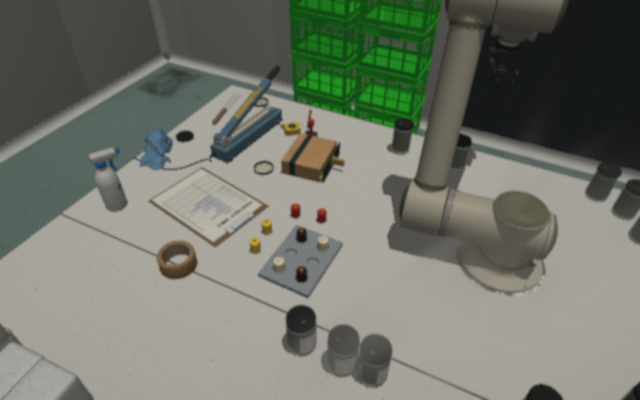

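The top view shows dark cups at about (296,192) and (261,201), ivory cups at (266,187) and (291,208), and the box at (387,175). The red and yellow pieces are look-alikes. I'll zoom in for accurate pixels.

```bash
cat > h.py <<'E'
import numpy as np,cv2
from scipy.spatial.transform import Rotation as Ro
from station import get_obs,get_image,manip
def ray(R,t,i,uv,z):  # R,t world->cam
    d=R.T@np.array([(uv[0]-i['cx'])/i['fx'],(uv[1]-i['cy'])/i['fy'],1]);c=-R.T@t
    return c+d*(z-c[2])/d[2]
def fixed(i,uv,z): return ray(cv2.Rodrigues(np.array(i['rvec']))[0],np.array(i['tvec']),i,uv,z)
def proj(i,p): return cv2.projectPoints(np.array(p,float).reshape(-1,3),np.array(i['rvec']),np.array(i['tvec']),np.array([[i['fx'],0,i['cx']],[0,i['fy'],i['cy']],[0,0,1]]),None)[0].reshape(-1,2)
def wrist_pose(o,i):
    T=np.eye(4);T[:3,:3]=Ro.from_quat(o['tool_rot']).as_matrix();T[:3,3]=o['position']
    C=np.linalg.inv(T@np.array(i['tool_from_camera']));return C[:3,:3],C[:3,3]
E
python3 - <<'E'
import cv2,numpy as np
a=cv2.imread('pics/top0.png');s=cv2.imread('pics/scene0.png')
A=cv2.resize(a[150:230,240:440],None,fx=4,fy=4,interpolation=2)
B=cv2.resize(s[130:185,255:355],None,fx=4,fy=4,interpolation=2)
C=cv2.resize(s[225:280,250:350],None,fx=4,fy=4,interpolation=2)
cv2.imwrite('pics/crop.png',np.vstack([A,np.hstack([B,C])]))
E
```

```text
(no output)
```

View pics/crop.png

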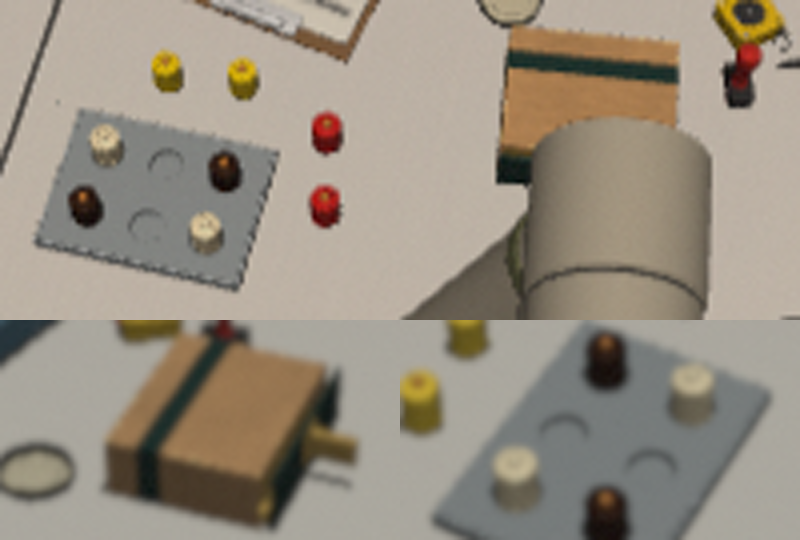

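```bash
python3 - <<'E'
from h import *
from scipy.optimize import least_squares
t=get_image('top');s=get_image('scene')
T=lambda u,v:(240+u/4,150+v/4)
S=lambda u,v:(255+u/4,130+(v-320)/4)
S2=lambda u,v:(250+(u-400)/4,225+(v-320)/4)
def fit(obs,x0):
    def f(p):
        c,sn=np.cos(p[2]),np.sin(p[2]);r=[]
        for im,l,uv in obs:
            w=[p[0]+c*l[0]-sn*l[1],p[1]+sn*l[0]+c*l[1],l[2]]
            r+=list(proj(im,w)[0]-uv)
        return np.array(r)
    q=least_squares(f,x0,loss='soft_l1');print(q.x.round(4),f(q.x).round(1));return q.x
a,b,h=.070,.086,.058
box=fit([(t,(a,b,h),T(510,28)),(t,(a,-b,h),T(679,43)),(t,(-a,b,h),T(502,152)),
 (s,(a,-b,h),S(178,333)),(s,(-a,-b,h),S(325,368)),(s,(-a,b,h),S(270,493)),(s,(a,b,h),S(108,440))],[.6,-.2,0])
print([fixed(t,T(*p),.014)[:2].round(3) for p in((80,110),(279,152),(239,290),(38,243))])
a,b,h=.078,.105,.014
tr=fit([(t,(a,b,h),T(80,110)),(t,(a,-b,h),T(279,152)),(t,(-a,-b,h),T(239,290)),(t,(-a,b,h),T(38,243)),
 (s,(a,-b,h),S2(588,325)),(s,(-a,-b,h),S2(770,395)),(s,(a,b,h),S2(434,520))],[.5,.1,0])
def loc(p,l): c,sn=np.cos(p[2]),np.sin(p[2]);return np.array([p[0]+c*l[0]-sn*l[1],p[1]+sn*l[0]+c*l[1]]).round(4)
for x in(.035,-.035):
  for y in(.062,-.062): print('pocket',x,y,loc(tr,(x,y)))
print('tab shut',loc(box,(-.1,0)),'front L/R bay open',loc(box,(-.124,.0395)),loc(box,(-.124,-.0395)))
print('tab tip px scene',fixed(s,S(355,432),.05),'bead',fixed(t,T(226,157),.05),fixed(t,T(88,190),.05))
print(loc(box,(-.118,0)), Ro.from_quat(get_obs()['tool_rot']).as_matrix().round(3))
E
```

```text
[ 0.6865 -0.1507  0.1371] [-0.6  0.  -0.5 -0.8 -0.2 -0.8  0.9  0.   1.1 -1.3 -0.6 -3.9  0.3  0.7]
[array([0.579, 0.356]), array([0.576, 0.145]), array([0.42 , 0.147]), array([0.425, 0.354])]
[ 0.5008  0.2544 -0.0107] [-0.7 -0.3 -0.8 -0.4 -0.6 -0.6 -1.7 -0.  -0.  -1.4  1.5 -1.1  0.3 -0.8]
pocket 0.035 0.062 [0.5365 0.316 ]
pocket 0.035 -0.062 [0.5351 0.192 ]
pocket -0.035 0.062 [0.4665 0.3167]
pocket -0.035 -0.062 [0.4651 0.1927]
tab shut [ 0.5874 -0.1644] front L/R bay open [ 0.5583 -0.1285] [ 0.5691 -0.2068]
tab tip px scene [ 0.57093483 -0.17327592  0.05      ] bead [0.54118633 0.18915985 0.05      ] [0.47612224 0.31227293 0.05      ]
[ 0.5696 -0.1668] [[ 0.948  0.318 -0.   ]
 [ 0.318 -0.948  0.001]
 [ 0.    -0.001 -1.   ]]
```

Emit:
{"method": "carry_out", "body": {"motion": [[[1,50,-20.8,0,0],[1,100,-41.6,0,0],[1,150,-62.4,0,0],[1,200,-83.2,0,0],[1,250,-104,0,0]]]}}

```text
t: 0.82
position: [0.38, -0.3419, 0.2387]
tool_rot: [0.987, 0.161, 0.0, -0.0]
wrist_force: [0.1, -0.7, -0.1]
opening: 0.0881
finger_force: 0.0
```

Emit:
{"method": "carry_out", "body": {"motion": [[[1,50,-20.8,10,0.05],[1,100,-41.6,30,0.1],[1,150,-62.4,50,0.15],[1,200,-83.2,70,0.187],[1,250,-104,90,0.187]]]}}

```text
t: 1.45
position: [0.584, -0.1638, 0.148]
tool_rot: [0.998, 0.068, -0.0, -0.0]
wrist_force: [0.6, -0.9, 0.3]
opening: 0.0879
finger_force: 0.0
```

Emit:
{"method": "carry_out", "body": {"motion": [[[1,0,0,0,0]]]}}

```text
t: 1.58
position: [0.5839, -0.1623, 0.1466]
tool_rot: [0.998, 0.07, -0.001, -0.001]
wrist_force: [0.2, -0.9, -0.4]
opening: 0.088
finger_force: 0.0
```

```bash
python3 - <<'E'
from h import *
o=get_obs();i=get_image('wrist');cv2.imwrite('pics/w1.png',i['color'][:,:,::-1])
t=get_image('top');cv2.imwrite('pics/t1.png',t['color'][:,:,::-1])
print(o['t'],o['position'],Ro.from_quat(o['tool_rot']).as_matrix().round(3))
print(fixed(t,(438,236),.116),fixed(t,(430,293),.116),fixed(t,(208,201),.116),fixed(t,(200,229),.116))
E
```

```text
1.575 [ 0.5839188  -0.16230723  0.14659073] [[ 0.99   0.141 -0.003]
 [ 0.141 -0.99   0.002]
 [-0.003 -0.002 -1.   ]]
[ 0.43507382 -0.36922654  0.116     ] [ 0.22034635 -0.36661424  0.116     ] [0.38738433 0.48873137 0.116     ] [0.27274325 0.47947458 0.116     ]
```

View pics/w1.png

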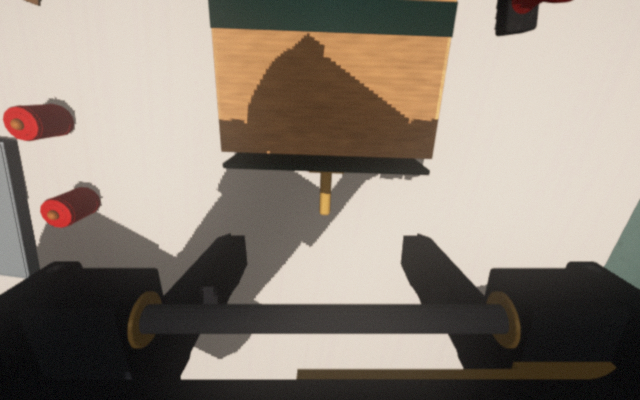

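The wrist view shows the gold tab at (326,172)–(325,214) and the panel's outer edge at (222,166)–(429,173). The sleeve's front edge is at (220,152)–(435,158).

```bash
python3 - <<'E'
from h import *
o=get_obs();i=get_image('wrist');R,t=wrist_pose(o,i)
Rt=Ro.from_quat(o['tool_rot']).as_matrix()
for n,uv,z in(('tabtip',(325.5,214),.05),('panelL',(222,166),.0575),('panelR',(429,173),.0575),('sleeveL',(220,152),.058),('sleeveR',(435,158),.058),('bandL',(215,27),.058),('bandR',(454,36),.058)):
    p=ray(R,t,i,uv,z);print(n,p.round(4),'tool',(Rt.T@(p-o['position'])*1000).round(1))
E
```

```text
tabtip [ 0.5605 -0.1692  0.05  ] tool [-22.5   1.1  98.5]
panelL [ 0.5948 -0.0772  0.0575] tool [ 24.2 -85.3  91. ]
panelR [ 0.6127 -0.2495  0.0575] tool [18.2 87.8 91. ]
sleeveL [ 0.6066 -0.0755  0.058 ] tool [ 36.  -85.4  90.5]
sleeveR [ 0.6259 -0.251   0.058 ] tool [31.1 91.1 90.5]
bandL [ 0.6973 -0.0698  0.058 ] tool [126.7 -78.6  90.4]
bandR [ 0.7152 -0.2413  0.058 ] tool [120.9  93.7  90.4]
```

Emit:
{"method": "carry_out", "body": {"motion": [[[1,-5,2,40,0.035],[1,-5,2,80,0.035],[0.6,-5,2,119,0.035],[0,-5,2,119,0.035],[0,-5,2,119,0.035]]]}}

```text
t: 2.35
position: [0.5786, -0.1689, 0.0317]
tool_rot: [0.999, 0.05, 0.001, 0.001]
wrist_force: [0.1, -0.1, 0.2]
opening: 0.0601
finger_force: 0.0
```

Emit:
{"method": "carry_out", "body": {"motion": [[[0,0,0,0,0],[0,0,0,0,0],[0,0,0,0,0]]]}}

```text
t: 2.72
position: [0.5783, -0.1678, 0.0303]
tool_rot: [0.999, 0.051, 0.0, 0.0]
wrist_force: [0.3, 0.7, 0.4]
opening: 0.0302
finger_force: 0.0
```

Emit:
{"method": "carry_out", "body": {"motion": [[[0,0,0,0,0],[0,0,0,0,0],[0,0,0,0,0],[0,0,0,0,0],[0,0,0,0,0]]]}}

```text
t: 3.35
position: [0.5774, -0.1639, 0.0297]
tool_rot: [0.999, 0.051, -0.001, -0.003]
wrist_force: [-2.5, 18.4, 6.9]
opening: 0.0102
finger_force: 29.9
```

Emit:
{"method": "carry_out", "body": {"motion": [[[0,-12,-4,0,0],[0,-34,-4,0,0],[0,-56,-4,0,0],[0,-78,-4,0,0],[0,-96,-4,0,0]]]}}

```text
t: 3.98
position: [0.482, -0.1739, 0.0298]
tool_rot: [0.999, 0.051, 0.0, 0.0]
wrist_force: [2.9, -2.2, -3.6]
opening: 0.0098
finger_force: 30.0
```

Emit:
{"method": "carry_out", "body": {"motion": [[[0,-9,0,0,0],[0,-14,0,0,0],[0,-18,0,0,0],[0,-18,0,0,0]]]}}

```text
t: 4.47
position: [0.4672, -0.1756, 0.0299]
tool_rot: [0.999, 0.051, 0.003, 0.001]
wrist_force: [15.9, 2.6, -9.1]
opening: 0.0098
finger_force: 30.0
```

Emit:
{"method": "carry_out", "body": {"motion": [[[0.5,3,0,0,0],[0.5,3,0,0,0],[0.7,3,0,-40,0],[0.8,3,0,-90,0],[1,15,-50,-120,0]]]}}

```text
t: 5.1
position: [0.4746, -0.1256, 0.1519]
tool_rot: [0.999, 0.049, 0.001, 0.001]
wrist_force: [1.2, 0.4, -0.5]
opening: 0.0575
finger_force: 0.0
```

Emit:
{"method": "carry_out", "body": {"motion": [[[1,15,-58,0,0.02],[1,30,-116,0,0.04],[1,45,-174,0,0.06],[1,60,-232,0,0.08],[1,75,-290,0,0.1]]]}}

```text
t: 5.72
position: [0.519, 0.1739, 0.1498]
tool_rot: [1.0, 0.001, -0.0, 0.0]
wrist_force: [-0.2, 0.0, 0.9]
opening: 0.0882
finger_force: 0.0
```

Emit:
{"method": "carry_out", "body": {"motion": [[[1,0,-15,0,0],[1,0,-15,0,0]]]}}

```text
t: 5.98
position: [0.5188, 0.1872, 0.1495]
tool_rot: [1.0, 0.002, -0.0, 0.0]
wrist_force: [-0.6, 0.2, 0.7]
opening: 0.0881
finger_force: 0.0
```

```bash
python3 - <<'E'
from h import *
o=get_obs();i=get_image('wrist');cv2.imwrite('pics/w2.png',i['color'][:,:,::-1])
print(o['t'],o['position'],Ro.from_quat(o['tool_rot']).as_matrix().round(3))
E
```

```text
5.975 [0.51880383 0.18716035 0.14952967] [[ 1.     0.003 -0.001]
 [ 0.003 -1.    -0.   ]
 [-0.001  0.    -1.   ]]
```

View pics/w2.png

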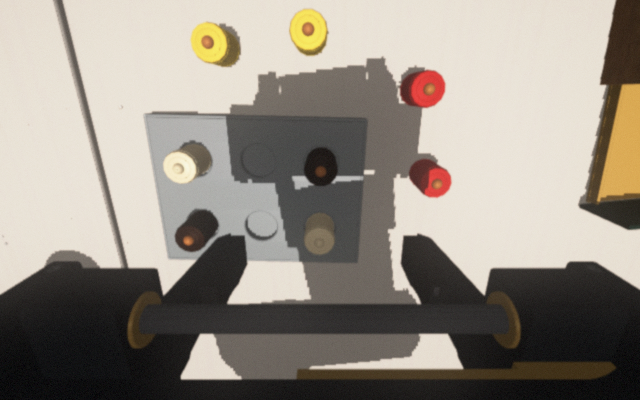

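The wrist view shows dark A's bead at (320,171), dark B's at (187,241), and the tray corners at (147,115), (366,118), (358,263) and (168,259). Both dark cups and both ivory cups are in their corner pockets.

```bash
python3 - <<'E'
from h import *
o=get_obs();i=get_image('wrist');R,t=wrist_pose(o,i)
for n,uv,z in(('A',(320,171),.049),('B',(187,241),.049),('TL',(147,115),.014),('TR',(366,118),.014),('BR',(358,263),.014),('BL',(168,259),.014),('pocket+x mid',(258.5,160),.012),('pocket-x mid',(262,225),.012)):
    print(n,ray(R,t,i,uv,z).round(4))
E
```

```text
A [0.5361 0.1898 0.049 ]
B [0.4674 0.3159 0.049 ]
TL [0.5806 0.3518 0.014 ]
TR [0.5782 0.1469 0.014 ]
BR [0.4212 0.1481 0.014 ]
BL [0.426  0.3586 0.014 ]
pocket+x mid [0.5374 0.251  0.012 ]
pocket-x mid [0.4666 0.2523 0.012 ]
```

Emit:
{"method": "carry_out", "body": {"motion": [[[0.8,17,-3,30,0],[0.7,17,-3,75,0],[0.6,17,-3,115,0],[0.6,17,-3,129,0],[0.6,17,-3,129,0]]]}}

```text
t: 6.7
position: [0.5365, 0.1891, 0.0209]
tool_rot: [1.0, 0.0, -0.0, 0.0]
wrist_force: [0.6, 0.0, 0.6]
opening: 0.0528
finger_force: 0.0
```

Emit:
{"method": "carry_out", "body": {"motion": [[[0,0,0,0,0],[0,0,0,0,0],[0,0,0,0,0],[0,0,0,0,0],[0,0,0,0,0]]]}}

```text
t: 7.32
position: [0.5367, 0.1901, 0.0217]
tool_rot: [1.0, 0.001, 0.001, -0.0]
wrist_force: [-0.5, -0.7, 6.4]
opening: 0.0291
finger_force: 30.0
```

Emit:
{"method": "carry_out", "body": {"motion": [[[0,0,0,-10,0],[0,0,0,-30,0],[0,0,0,-60,0],[0,0,20,-80,0],[0,3,60,-80,0]]]}}

```text
t: 7.95
position: [0.5399, 0.1304, 0.1029]
tool_rot: [1.0, 0.002, 0.002, -0.0]
wrist_force: [0.2, -1.0, -0.2]
opening: 0.0292
finger_force: 30.0
```

Emit:
{"method": "carry_out", "body": {"motion": [[[0,4,50,0,-0.02],[0,8,100,0,-0.04],[0,12,150,0,-0.06],[0,16,200,0,-0.08],[0,19,240,0,-0.1]]]}}

```text
t: 8.57
position: [0.5588, -0.1119, 0.1013]
tool_rot: [0.999, 0.051, 0.0, 0.0]
wrist_force: [0.6, 0.3, -0.9]
opening: 0.0291
finger_force: 30.0
```

Emit:
{"method": "carry_out", "body": {"motion": [[[0,1,16,0,0],[0,1,16,0,0]]]}}

```text
t: 8.82
position: [0.5615, -0.1259, 0.1009]
tool_rot: [0.999, 0.05, 0.0, -0.0]
wrist_force: [0.8, 0.6, -0.3]
opening: 0.029
finger_force: 30.0
```

```bash
python3 - <<'E'
from h import *
o=get_obs();i=get_image('wrist');cv2.imwrite('pics/w3.png',i['color'][:,:,::-1])
print(o['t'],o['position'],o['opening'],Ro.from_quat(o['tool_rot']).as_matrix().round(3))
E
```

```text
8.825 [ 0.56148063 -0.12585313  0.1008843 ] 0.02898984542934807 [[ 0.995  0.1    0.   ]
 [ 0.1   -0.995  0.   ]
 [ 0.    -0.    -1.   ]]
```

View pics/w3.png

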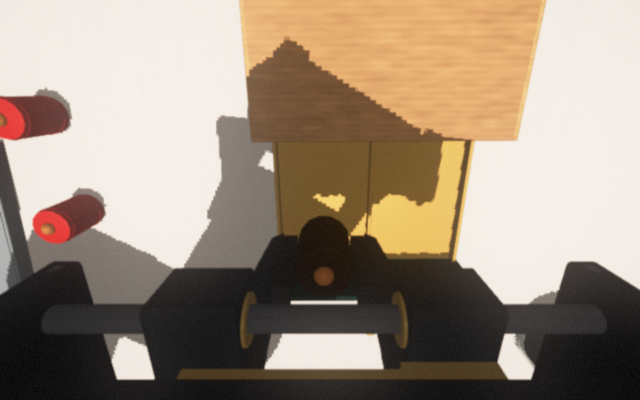

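The dark cup hangs at about (323,250), centred between the left rim (277) and the divider (370) of the fully open drawer, so I'll lower it.

Emit:
{"method": "carry_out", "body": {"motion": [[[0,0,0,30,0],[0,0,0,60,0],[0,0,0,72,0],[0,0,0,76,0],[0,0,0,78,0]]]}}

```text
t: 9.5
position: [0.5619, -0.1255, 0.0235]
tool_rot: [0.999, 0.051, 0.001, 0.0]
wrist_force: [-0.4, 0.2, -0.7]
opening: 0.0289
finger_force: 30.0
```

Emit:
{"method": "carry_out", "body": {"motion": [[[0,0,0,0.5,0],[0,0,0,1,0]]]}}

```text
t: 9.75
position: [0.5617, -0.1259, 0.0223]
tool_rot: [0.999, 0.051, 0.0, 0.0]
wrist_force: [-0.1, -0.2, -0.4]
opening: 0.0289
finger_force: 30.0
```

Emit:
{"method": "carry_out", "body": {"motion": [[[0,0,0,0.6,0],[0,0,0,0.6,0],[0.5,0,0,0.6,0],[0.5,0,0,0.6,0],[0.5,0,0,0.6,0]]]}}

```text
t: 10.38
position: [0.5614, -0.1257, 0.021]
tool_rot: [0.999, 0.051, -0.0, -0.0]
wrist_force: [-0.8, -0.5, 0.0]
opening: 0.0442
finger_force: 0.0
```

Emit:
{"method": "carry_out", "body": {"motion": [[[0.5,0,0,0,0],[0.5,0,0,0,0],[0.5,0,0,-20,0],[0.5,0,0,-60,0],[0.7,0,0,-110,0]]]}}

```text
t: 11.0
position: [0.561, -0.1256, 0.1317]
tool_rot: [0.999, 0.051, -0.001, -0.0]
wrist_force: [0.1, -1.0, 0.8]
opening: 0.052
finger_force: 0.0
```

Emit:
{"method": "carry_out", "body": {"motion": [[[0.7,-5,-50,0,0],[0.7,-11,-100,0,0],[0.7,-17,-150,0,0],[0.7,-22,-200,0,0],[0.7,-27,-250,0,0]]]}}

```text
t: 11.62
position: [0.5087, 0.1217, 0.1313]
tool_rot: [0.999, 0.051, 0.0, -0.0]
wrist_force: [0.6, 0.3, 0.0]
opening: 0.0617
finger_force: 0.0
```

Emit:
{"method": "carry_out", "body": {"motion": [[[0.7,-6,-50,0,0.03],[0.7,-11,-100,0,0.06],[0.7,-17,-150,0,0.1],[0.7,-22,-199,0,0.1],[0.7,-22,-199,0,0.1]]]}}

```text
t: 12.25
position: [0.466, 0.3185, 0.131]
tool_rot: [1.0, 0.003, 0.0, -0.0]
wrist_force: [-0.2, 0.2, 0.1]
opening: 0.0618
finger_force: 0.0
```

Emit:
{"method": "carry_out", "body": {"motion": [[[0.65,1,2,35,0],[0.6,1,2,75,0],[0.6,1,2,102,0],[0.6,1,2,110,0],[0.6,1,2,110,0]]]}}

```text
t: 12.88
position: [0.4684, 0.3136, 0.0215]
tool_rot: [1.0, 0.001, 0.0, 0.0]
wrist_force: [0.8, -0.7, 0.5]
opening: 0.0529
finger_force: 0.0
```

Emit:
{"method": "carry_out", "body": {"motion": [[[0,0,0,0,0],[0,0,0,0,0],[0,0,0,0,0],[0,0,0,0,0],[0,0,0,0,0]]]}}

```text
t: 13.5
position: [0.4684, 0.3141, 0.0218]
tool_rot: [1.0, 0.001, 0.001, -0.0]
wrist_force: [0.2, -0.0, 7.2]
opening: 0.0293
finger_force: 30.0
```

Emit:
{"method": "carry_out", "body": {"motion": [[[0,0,0,-10,0],[0,0,0,-30,0],[0,0,0,-60,0],[0,5,25,-80,0],[0,12,69,-80,0]]]}}

```text
t: 14.12
position: [0.4808, 0.2452, 0.1031]
tool_rot: [1.0, 0.002, 0.002, -0.001]
wrist_force: [0.8, 0.3, -0.2]
opening: 0.029
finger_force: 30.0
```

Emit:
{"method": "carry_out", "body": {"motion": [[[0,10,50,0,0],[0,20,100,0,0],[0,30,150,0,0],[0,40,200,0,0],[0,50,250,0,0]]]}}

```text
t: 14.75
position: [0.5308, -0.0066, 0.1017]
tool_rot: [1.0, 0.001, 0.0, 0.0]
wrist_force: [-0.3, 1.8, 0.5]
opening: 0.0291
finger_force: 30.0
```

Emit:
{"method": "carry_out", "body": {"motion": [[[0,10,50,0,-0.03],[0,20,100,0,-0.06],[0,30,150,0,-0.1],[0,36,200,0,-0.1],[0,36,200,0,-0.1]]]}}

```text
t: 15.38
position: [0.567, -0.2079, 0.1012]
tool_rot: [0.999, 0.049, 0.0, 0.0]
wrist_force: [-0.5, 1.0, -0.8]
opening: 0.029
finger_force: 30.0
```

```bash
python3 - <<'E'
from h import *
o=get_obs();i=get_image('wrist');cv2.imwrite('pics/w4.png',i['color'][:,:,::-1])
print(o['t'],o['position'],o['opening'],Ro.from_quat(o['tool_rot']).as_matrix().round(3))
E
```

```text
15.375 [ 0.56699873 -0.20792305  0.10123867] 0.029043599103985535 [[ 0.995  0.098  0.001]
 [ 0.098 -0.995 -0.001]
 [ 0.001  0.001 -1.   ]]
```

View pics/w4.png

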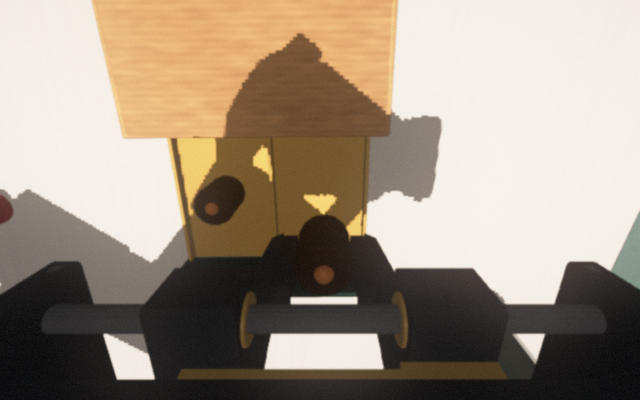

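Dark A stands upright in the left bay at about (217,200). Dark B hangs between the divider (274) and the right rim (367), near centre, so I'll lower it the same way.

Emit:
{"method": "carry_out", "body": {"motion": [[[0,0,-2,30,0],[0,0,-2,60,0],[0,0,-2,72,0],[0,0,-2,76,0],[0,0,-2,78,0]]]}}

```text
t: 16.05
position: [0.5672, -0.2028, 0.0239]
tool_rot: [0.999, 0.051, 0.001, 0.0]
wrist_force: [0.3, 0.9, -0.6]
opening: 0.0289
finger_force: 30.0
```

Emit:
{"method": "carry_out", "body": {"motion": [[[0,0,0,0.5,0],[0,0,0,1,0],[0,0,0,1.3,0],[0,0,0,1.6,0]]]}}

```text
t: 16.55
position: [0.5669, -0.203, 0.0219]
tool_rot: [0.999, 0.051, 0.0, 0.0]
wrist_force: [-1.3, 0.4, 4.1]
opening: 0.0294
finger_force: 30.0
```

Emit:
{"method": "carry_out", "body": {"motion": [[[0,0,0,0,0],[0.5,0,0,0,0],[0.5,0,0,0,0],[0.5,0,0,0,0],[0.5,0,0,0,0]]]}}

```text
t: 17.18
position: [0.5668, -0.2029, 0.0215]
tool_rot: [0.999, 0.051, -0.0, -0.0]
wrist_force: [0.1, 0.2, 0.2]
opening: 0.0442
finger_force: 0.0
```

Emit:
{"method": "carry_out", "body": {"motion": [[[0.5,0,0,0,0],[0.5,0,0,-20,0],[0.5,0,0,-60,0],[0.5,0,0,-100,0],[0.4,0,0,-110,0]]]}}

```text
t: 17.8
position: [0.5676, -0.2033, 0.1339]
tool_rot: [0.999, 0.051, 0.002, 0.001]
wrist_force: [-0.8, -0.1, -0.2]
opening: 0.0365
finger_force: 0.0
```

Emit:
{"method": "carry_out", "body": {"motion": [[[0.45,-32,-13,0,0],[0.45,-65,-26,0,0],[0.45,-97,-38,0,0],[0.45,-97,-38,0,0],[0.45,-97,-38,20,0]]]}}

```text
t: 18.42
position: [0.4675, -0.1756, 0.1118]
tool_rot: [0.999, 0.051, 0.001, 0.001]
wrist_force: [0.7, -0.4, -0.4]
opening: 0.0397
finger_force: 0.0
```

```bash
python3 - <<'E'
from h import *
o=get_obs();i=get_image('wrist');cv2.imwrite('pics/w5.png',i['color'][:,:,::-1])
print(o['t'],o['position'],o['opening'])
E
```

```text
18.425 [ 0.46749716 -0.17557999  0.11178515] 0.039744998466155444
```

View pics/w5.png

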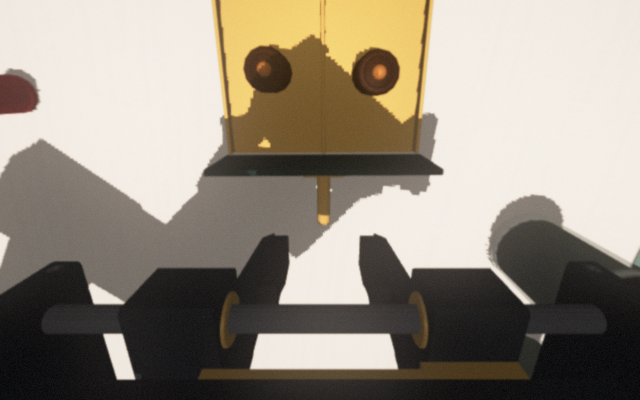

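Both dark cups stand upright at (267,68) and (376,70), one per bay, and the tab at (323,200) is centred between the fingers. Next I pinch it and push.

Emit:
{"method": "carry_out", "body": {"motion": [[[0.45,0,0,40,0],[0.45,0,0,70,0],[0.45,0,0,82,0],[0,0,0,82,0],[0,0,0,82,0]]]}}

```text
t: 19.1
position: [0.4671, -0.1753, 0.0305]
tool_rot: [0.999, 0.051, 0.001, 0.001]
wrist_force: [0.0, 0.3, 0.1]
opening: 0.0218
finger_force: 0.0
```

Emit:
{"method": "carry_out", "body": {"motion": [[[0,0,0,0,0],[0,0,0,0,0],[0,0,0,0,0],[0,0,0,0,0]]]}}

```text
t: 19.6
position: [0.467, -0.1756, 0.0303]
tool_rot: [0.999, 0.051, 0.001, 0.001]
wrist_force: [0.0, -3.3, 6.9]
opening: 0.0098
finger_force: 30.0
```

Emit:
{"method": "carry_out", "body": {"motion": [[[0,3,0,0,0],[0,9,0,0,0],[0,18,0,0,0],[0,28,0,0,0],[0,38,0,0,0]]]}}

```text
t: 20.23
position: [0.5048, -0.1715, 0.0304]
tool_rot: [0.999, 0.051, 0.001, 0.001]
wrist_force: [-2.3, -2.0, 6.0]
opening: 0.0099
finger_force: 30.0
```

Emit:
{"method": "carry_out", "body": {"motion": [[[0,10,0,0,0],[0,20,0,0,0],[0,30,0,0,0],[0,40,0,0,0],[0,50,0,0,0]]]}}

```text
t: 20.85
position: [0.5544, -0.1662, 0.0304]
tool_rot: [0.999, 0.051, 0.0, 0.0]
wrist_force: [-2.4, -2.3, 6.9]
opening: 0.0101
finger_force: 30.0
```

Emit:
{"method": "carry_out", "body": {"motion": [[[0,10,0,0,0],[0,18,0,0,0],[0,24,0,0,0],[0,28,0,0,0],[0,31,0,0,0]]]}}

```text
t: 21.48
position: [0.5851, -0.1629, 0.0304]
tool_rot: [0.999, 0.051, 0.0, 0.0]
wrist_force: [-1.2, -0.5, 6.0]
opening: 0.0098
finger_force: 30.0
```

Emit:
{"method": "carry_out", "body": {"motion": [[[0,2,0,0,0],[0,4,0,0,0],[0,5,0,0,0],[0,5,0,0,0]]]}}

```text
t: 21.98
position: [0.5863, -0.1628, 0.0303]
tool_rot: [0.999, 0.051, -0.004, -0.0]
wrist_force: [-20.5, -5.0, 15.3]
opening: 0.0098
finger_force: 30.0
```

Emit:
{"method": "carry_out", "body": {"motion": [[[0,-3,0,0,0],[0.4,-3,0,0,0],[0.4,-3,0,0,0],[0.4,-3,0,0,0],[0.4,-3,0,-30,0]]]}}

```text
t: 22.6
position: [0.5858, -0.1621, 0.0579]
tool_rot: [0.999, 0.051, -0.002, -0.001]
wrist_force: [-0.4, 0.4, 0.2]
opening: 0.0354
finger_force: 0.0
```

Emit:
{"method": "carry_out", "body": {"motion": [[[0.4,0,0,-50,0],[0.4,-20,0,-100,0],[0.4,-40,0,-120,0],[0.4,-40,0,-120,0],[0.4,-40,0,-120,0]]]}}

```text
t: 23.22
position: [0.5472, -0.1665, 0.1785]
tool_rot: [0.999, 0.051, -0.001, -0.0]
wrist_force: [-0.1, -0.6, 0.2]
opening: 0.0349
finger_force: 0.0
```

```bash
python3 - <<'E'
from h import *
o=get_obs();i=get_image('wrist');s=get_image('scene')
cv2.imwrite('pics/w6.png',np.hstack([cv2.resize(i['color'],(400,250)),cv2.resize(s['color'][110:300,220:372],(400,500))[:250]])[:,:,::-1])
a=np.zeros((500,800,3),np.uint8);a[:250,:400]=cv2.resize(i['color'],(400,250));a[:,400:]=cv2.resize(s['color'][110:300,220:372],(400,500))
cv2.imwrite('pics/w7.png',a[:,:,::-1]);print(o['t'],o['position'])
E
```

```text
23.225 [ 0.54715625 -0.16651653  0.17845904]
```

View pics/w7.png

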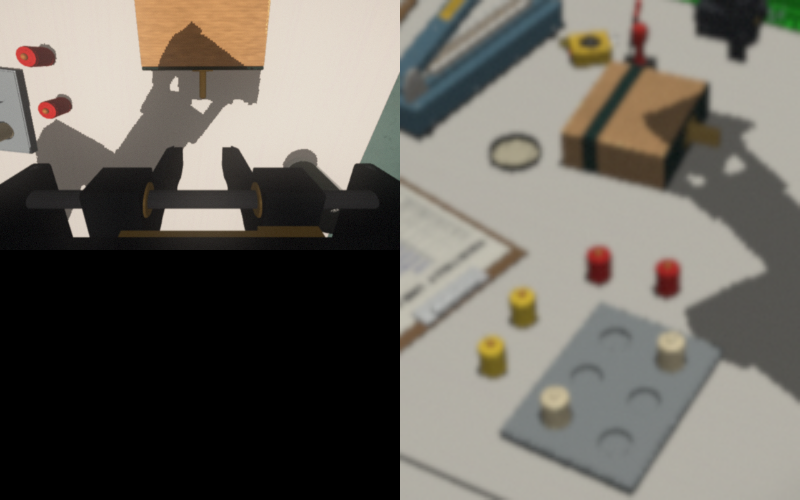

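The drawer is shut flush, with the panel at row 68 of the wrist view. Both ivory cups are still in the tray, and the arm is clear of everything.

```bash
python3 -c "
from station import manip
print(manip.close_job())"
```

```text
the job is handed in; nothing more can be done
None
```

I handed the job in at about 23 s: both dark cups were set upright, one in each bay, and the drawer was pushed gently shut, with the ivory cups still in their pockets; the hand-in gave no verdict.

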